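Locate a vial rack on the sampler loading deck

ROBOT

A 6-joint arm with a two-finger parallel gripper is mounted at the origin on the work surface. World frame = base frame: x ahead of the robot, y to its left, z up, the work surface at z = 0. Lengths are in m, angles in rad, forces in N, time in s.
With the tool pointing down it reaches from about 0.35 to 0.775 m from the base axis. Payload 5.5 kg.
Tool frame: the origin (TCP) lies between the finger pads; the fingertips stand 8 mm ahead of it and the grasp point (between the pads) lies 11 mm behind it; z points along the fingers, y is the line along which they close (so a half turn about z gives the same grasp; the last joint's range is limited). The gripper opens to 85 mm and grips with 20 to 120 N. Pads are 22 mm wide; open, the fingers measure 114 mm over their backs; the gripper's body (76 mm by 85 mm) begins 54 mm behind the grasp point. The pads swing forward as they close: fully open they stand 13 mm farther back than shut.
Start: joints at [-1.451, 0.313, 0.046, 1.304, 0, 1.431], TCP at [0.148, -0.556, 0.239] pointing down, gripper open.
Joint ranges: [-2.76, 2.76], [-0.86, 1.69], [-1.03, 1.26], [-2.2, 2.34], [-1.47, 1.5], [-3.14, 3.14]. Speed limits (rad/s): [2.57, 2.57, 3.14, 3.14, 3.14, 3.14].

INTERFACE

Orientations are given as a unit quaternion [w, x, y, z].
In Python, from workcell import status, vision, job gives the robot as it stands. The module is installed in compiled form; this text tells all that it offers.
- The arm moves only by the tool apply_moves, never from a script. Its argument "moves" is one flat list of numbers, 6 for each row, row after row: the shift along the world's x, y, z in units of 25 mm (1.0 is 25 mm), then the turn, a rotation vector about the world's x, y, z in rad. In form: [x, y, z, rx, ry, rz, x, y, z, rx, ry, rz, ...]. A call has 1 to 20 rows; each row is the pose to reach, as a shift and turn from the pose commanded when the call began; what a row does not reach only later rows make up. A row lasts 1/12 s, in which the tool goes at most 41.7 mm and 7.16 degrees, less where a joint would pass 70% of its speed; a pose out of reach is approached as far as the arm can. A call with a gripper value outside its range is refused whole. "claw" is the opening in per cent of the stroke, from 0 (shut) to 100 (fully open), set as the call begins (left out, the last holds). The fingers move at their own pace and stop on an object; "newtons" is the grip in N (left out, the last holds). Time passes only in rows, so rows that repeat a pose let the fingers close. It gives the time, the measured TCP pose, the force, the opening and the grip force at its end, in the units of the state.
- status.get_state(): the state, without advancing time (a new reading comes with each control period).
- vision.read_camera(name): name is "scene" or "top" or "wrist"; returns a dict with "image" (400x640x3 uint8, blue, green, red), "camera_matrix" (3x3 intrinsics, pixels), "dist_coeffs" ([k1, k2, p1, p2, k3] as OpenCV has them; the pictures are not rectified), "camera_from_world" (4x4, takes a point from world to camera coordinates). Camera axes: x right, y down, z forward; pixel columns grow to the right and rows downward; lengths in m; the calibration is good to about 2 mm. A picture is of the moment at which its call begins. There is no depth.
- job.hand_in(): hands the job in; it is judged then, once.
The state is a dict: "clock": time; "joint_pos": joint angles; "qvel": joint speeds; "tau": joint torques, N m; "tcp_pos": TCP position; "orientation": TCP orientation; "wrist_force": force on the tool from outside, world axes, zero at the start; "ft_torque": the same for the moment, N m; "finger_gap": finger opening in m; "grip_force": force on a finger pad.
Only numpy, scipy, OpenCV 4.12 (cv2) and the standard library are available. Lean on these libraries where they do the work, as an engineer would, in place of code of your own. Each camera call takes 0.05 s, during which the arm holds its last target. There are 200 camera calls.

TASK

Lift the blue-capped vial rack by its knob and set it down gently on the metal loading deck, clear of the pins, then push it home so that it bears on both steel dowels and the brass end stop at once, pressed with about five newtons on each and never more than ten. Let go and leave it there, fully home and square; leave the red rack and the tools lying about where they are.

Things in the scene. Friction and masses are not known exactly. Their poses are not given: they have to be found in the camera images.
- blue_rack: The rack to load: off-white block 127 x 85 x 20 mm (own x, y, z), 0.27 to 0.81 kg. Origin: centre of its underside. Mid-top an upright round black knob, 24 mm across, 20 to 62 mm above the underside, blue dot on top; the rack can turn about it in the grip when pushed. Fixed blue-capped vials up to 42 mm high stand 28 to 56 mm to own +x and -x of the knob, over 74 mm of width.
- red_rack: Bystander: the same rack with red caps and a red dot. Not to be moved. Blue and red rack may lie in either place.
- deck: The fixed loading deck: pale metal plate 240 x 190 x 12 mm (own x, y, z). Origin: centre of its underside; the rack rests on its top, 12 mm up. Its face is grippy (friction 0.4 to 1). It carries two dowels near its +y edge and an end stop near its +x edge.
- seat (a point): Point on the deck's top, 20 mm to the deck's +x and 20 mm to its +y from its centre, axes as the deck's: where the centre of the rack's underside lies when fully home, long side along x. Home is reached by pushing to the deck's +y against the dowels and to its +x against the stop. A darker rectangle marks the place.
- dowel_a: Fixed upright polished (slippery) steel dowel, 12 mm across, 26 mm high above the deck's top. Origin: centre of its foot, from the seat point 50 mm to -x and 48.5 mm to +y (deck axes).
- dowel_b: The second, like dowel_a: 50 mm to +x and 48.5 mm to +y of the seat point.
- end_stop: Fixed upright polished brass pin, 12 mm across, 26 mm high above the deck's top. Origin: centre of its foot, 69.5 mm to +x and 15 mm to -y of the seat point (deck axes).
- screwdriver: Bystander: screwdriver lying on the bench, origin under its middle, along its own x.
- wrench: Bystander: 150 mm wrench lying on the bench, origin under its middle, along its own x.
Mind the look-alikes: they are no part of the job. What is shaped like the blue_rack but purple or turquoise is not meant.

How it is judged:
By the outcome, as a careful person would: the job done as asked, in the order asked, and still so for the second after the job is handed in, with the robot touching nothing.
It also fails if it takes over 72 s, if anything falls off the work surface, if the arm or the gripper's body presses on something with over 40 N, if the wrist force passes 120 N, or if a joint passes its speed limit or range.

## Working session

There is one attempt and no reset: what is moved stays moved. The work goes in short steps, Python scripts to look and compute and a tool call to move; the robot and the scene stay as the last step left them, time stands still between calls to the robot, and variables do not carry over. Pictures are saved under pics/ and viewed, at most 10 in all, crops included, and the job is handed in when it is done.

Besides the shell and the picture viewer there is one more tool, called after "Call:" as name(argument=value, ...) on one line, values as JSON. apply_moves: Moves the arm, as the interface text tells. Its arguments: {"type":"object","properties":{"moves":{"type":"array","items":{"type":"number"}},"claw":{"type":"number"},"newtons":{"type":"number"}},"required":["moves"]}

```bash
mkdir -p pics
python3 - <<'E'
from workcell import status, vision
import cv2,numpy as np,pickle
d={}
for n in ("scene","top","wrist"):
    d[n]=vision.read_camera(n); cv2.imwrite(f"pics/{n}0.png",d[n]["image"])
    c=d[n]; print(n,c["camera_matrix"].round(1).tolist(),np.round(c["dist_coeffs"],3)); print(c["camera_from_world"].round(3).tolist())
pickle.dump(d,open("d0.pkl","wb"))
print(status.get_state())
E
```

```text
scene [[516.3, 0.0, 318.8], [0.0, 516.3, 195.2], [0.0, 0.0, 1.0]] [-0.076  0.     0.     0.     0.   ]
[[-0.602, 0.799, 0.014, 0.32], [0.455, 0.356, -0.816, -0.238], [-0.657, -0.485, -0.578, 1.866], [0.0, 0.0, 0.0, 1.0]]
top [[421.9, 0.0, 317.7], [0.0, 421.9, 200.5], [0.0, 0.0, 1.0]] [0.033 0.    0.    0.    0.   ]
[[-0.003, -1.0, 0.003, 0.021], [-0.989, 0.003, -0.149, 0.568], [0.149, -0.003, -0.989, 1.333], [0.0, 0.0, 0.0, 1.0]]
wrist [[290.9, 0.0, 322.4], [0.0, 290.9, 197.7], [0.0, 0.0, 1.0]] [0.002 0.    0.    0.    0.   ]
[[0.257, -0.966, -0.002, -0.574], [-0.929, -0.248, 0.275, -0.035], [-0.266, -0.069, -0.961, 0.379], [0.0, 0.0, 0.0, 1.0]]
{'clock': 0.15, 'joint_pos': array([-1.45061315e+00,  3.13842506e-01,  4.52344260e-02,  1.30358497e+00,
        2.64363094e-06,  1.43117695e+00]), 'qvel': array([ 0.00084799, -0.00067944,  0.00354132,  0.00132182, -0.0014573 ,
       -0.00126392]), 'tau': array([ 2.03512041e-03, -4.81065953e+01,  2.98815358e+01,  1.39594136e-02,
       -8.02975069e-05, -3.93898631e-06]), 'tcp_pos': array([ 0.14764778, -0.55534013,  0.23860313]), 'orientation': array([-6.98313899e-04,  9.91574446e-01,  1.29536216e-01,  8.10837575e-06]), 'wrist_force': array([ 0.10748764,  1.00824895, -0.57518526]), 'ft_torque': array([ 0.06432842, -0.00152935, -0.02898023]), 'grip_force': 0.0, 'finger_gap': 0.08550430290427878}
```

View pics/top0.png

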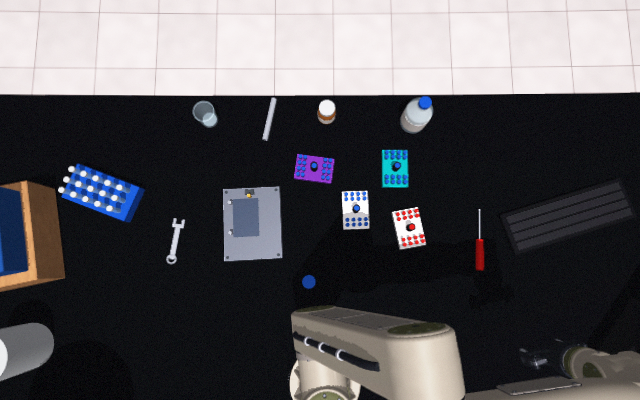

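View pics/scene0.png

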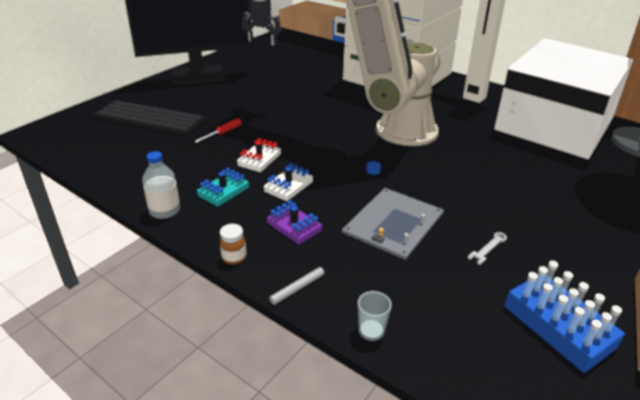

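The top view shows the blue rack at about (355,210), the red rack at (409,228) and the deck at (252,223). The dowels are at (229,202) and (230,233), and the brass stop is at (249,193). So deck +x points to image up (world +x) and +y points to image left (world +y). Next I'll get metric values.

```bash
cat > h.py <<'E'
import cv2,numpy as np
def p2w(c,px,z):
    K,D,T=c["camera_matrix"],np.array(c["dist_coeffs"]),c["camera_from_world"]
    u=cv2.undistortPoints(np.array(px,float).reshape(-1,1,2),K,D).reshape(-1,2)
    R,t=T[:3,:3],T[:3,3]; o=-R.T@t
    d=np.c_[u,np.ones(len(u))]@R
    return o+d*((z-o[2])/d[:,2])[:,None]
def w2p(c,P):
    T=c["camera_from_world"]
    return cv2.projectPoints(np.array(P,float).reshape(-1,3),cv2.Rodrigues(T[:3,:3])[0],T[:3,3],c["camera_matrix"],np.array(c["dist_coeffs"]))[0].reshape(-1,2)
E
python3 - <<'E'
import pickle; from h import *
d=pickle.load(open("d0.pkl","rb")); c=d["top"]; im=c["image"]
hsv=cv2.cvtColor(im,cv2.COLOR_BGR2HSV)
def rect(mask,z,name):
    mask=cv2.morphologyEx(mask,cv2.MORPH_CLOSE,np.ones((5,5)))
    ct=max(cv2.findContours(mask,cv2.RETR_EXTERNAL,cv2.CHAIN_APPROX_NONE)[0],key=cv2.contourArea)
    w=p2w(c,ct.reshape(-1,2),z)[:,:2]
    r=cv2.minAreaRect((w*1000).astype(np.float32)); print(name,np.round(r[0],1),np.round(r[1],1),round(r[2],2))
g=cv2.cvtColor(im,cv2.COLOR_BGR2GRAY)
m=np.zeros_like(g); m[175:270,210:295]=(g[175:270,210:295]>70)*255; rect(m,.012,"deck")
m=np.zeros_like(g); m[182:238,332:380]=(g[182:238,332:380]>60)*255; rect(m,.02,"blue")
m=np.zeros_like(g); m[200:255,385:435]=(im[200:255,385:435].max(2)>80)*255; rect(m,.02,"red")
# blue dot
print("dot",p2w(c,[356,208.5],.062), "dowels foot/top", p2w(c,[[228,202],[230,233],[249,193]],.038))
a=cv2.resize(im[175:275,205:295],None,fx=6,fy=6,interpolation=cv2.INTER_CUBIC)[:,:400]
b=cv2.resize(im[180:247,330:397],None,fx=6,fy=6,interpolation=cv2.INTER_CUBIC)
o=np.zeros((600,800,3),np.uint8); o[:a.shape[0],:400]=a[:600]; o[:402,398:800]=b; cv2.imwrite("pics/z1.png",o)
E
```

```text
deck [498.6 236.9] [238.8 190.5] 2.8
blue [ 540.5 -104.5] [128.7  88.8] 2.02
red [ 480.  -277.7] [127.1  90.3] 10.51
dot [[ 0.53854076 -0.10301997  0.062     ]] dowels foot/top [[0.56441456 0.312434   0.038     ]
 [0.46322987 0.30308365 0.038     ]
 [0.5940198  0.24467026 0.038     ]]
```

View pics/z1.png

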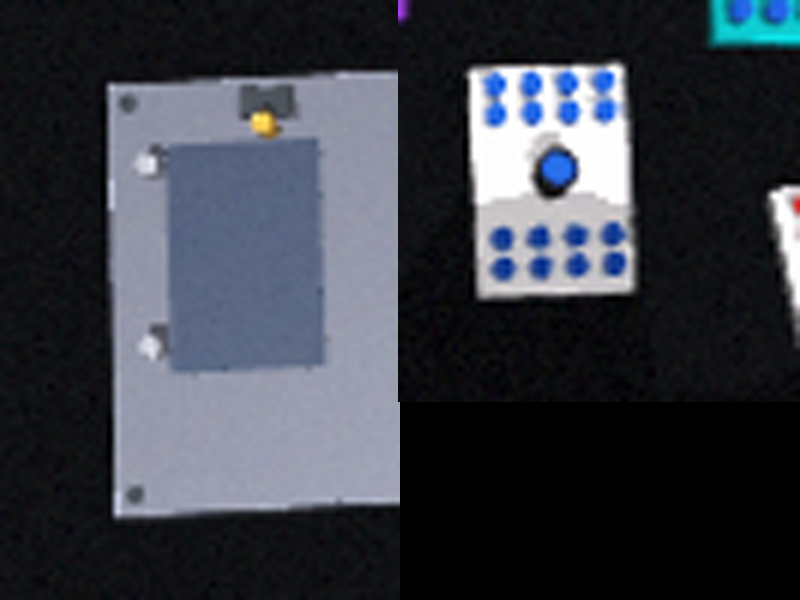

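The crop confirms it: the deck is centred at about (0.499,0.237) with yaw about 2.8°, and the blue rack at about (0.540,-0.104) with yaw about 2°. The measured sizes match the given ones. I'll move above the knob with the wrist half-turned so joint 6 stays in range over the deck.

Call:
apply_moves(moves=[15.66,18.09,-2.4,0,0,2.916,15.66,18.09,-2.4,0,0,2.916,15.66,18.09,-2.4,0,0,2.916,15.66,18.09,-2.4,0,0,2.916,15.66,18.09,-2.4,0,0,2.916,15.66,18.09,-2.4,0,0,2.916,15.66,18.09,-2.4,0,0,2.916,15.66,18.09,-2.4,0,0,2.916,15.66,18.09,-2.4,0,0,2.916,15.66,18.09,-2.4,0,0,2.916,15.66,18.09,-2.4,0,0,2.916,15.66,18.09,-2.4,0,0,2.916,15.66,18.09,-2.4,0,0,2.916,15.66,18.09,-2.4,0,0,2.916,15.66,18.09,-2.4,0,0,2.916,15.66,18.09,-2.4,0,0,2.916,15.66,18.09,-2.4,0,0,2.916,15.66,18.09,-2.4,0,0,2.916,15.66,18.09,-2.4,0,0,2.916,15.66,18.09,-2.4,0,0,2.916], claw=100, newtons=40)

```text
clock: 1.82
tcp_pos: [0.539, -0.1032, 0.1789]
orientation: [-0.0, 0.186, 0.982, 0.0]
wrist_force: [-0.1, 0.3, 0.2]
finger_gap: 0.0855
grip_force: 0.0
```

Call:
apply_moves(moves=[0,0,0,0,0,0.41,0,0,0,0,0,0.41,0,0,0,0,0,0.41,0,0,0,0,0,0.41,0,0,0,0,0,0.41,0,0,0,0,0,0.41])

```text
clock: 2.32
tcp_pos: [0.539, -0.1034, 0.1791]
orientation: [-0.0, -0.013, 1.0, 0.0]
wrist_force: [0.0, -0.4, 0.2]
finger_gap: 0.0851
grip_force: 0.0
```

Run:
```python
from workcell import status, vision
from h import *; import pickle
s=status.get_state(); print(s["clock"],s["tcp_pos"],s["orientation"].round(4),s["joint_pos"].round(2),s["wrist_force"].round(2),s["ft_torque"].round(3))
c=vision.read_camera("wrist"); pickle.dump(c,open("w1.pkl","wb")); cv2.imwrite("pics/w1.png",c["image"])
R=c["camera_from_world"]; print("cam at",(-R[:3,:3].T@R[:3,3]).round(3))
print(w2p(c,[[.5395,-.1038,.062],[.5395,-.1038,.02]]).round(1))
```

```text
2.3167 [ 0.53902878 -0.10341646  0.17907457] [-2.000e-04 -1.340e-02  9.999e-01  2.000e-04] [-0.34  0.29 -0.14  1.15  0.   -0.36] [ 0.01 -0.38  0.16] [ 0.025 -0.006  0.008]
cam at [ 0.47  -0.105  0.313]
[[321.3 195.3]
 [321.4 184.5]]
```

View pics/w1.png

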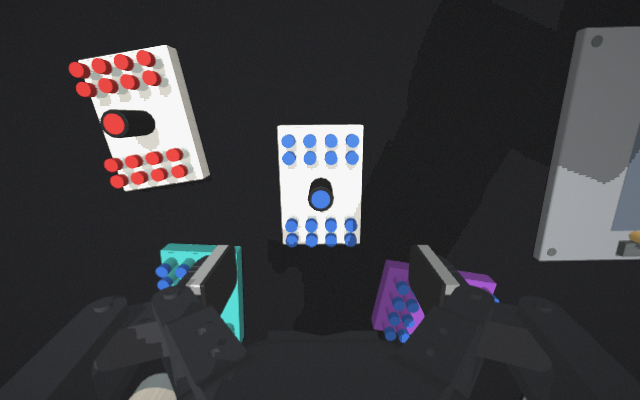

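The wrist view shows the blue dot at (320.5,197), where I predicted (321,195), and the rack square between the fingers. I'll descend and grip.

Call:
apply_moves(moves=[0,0,-1.5,0,0,0,0,0,-3,0,0,0,0,0,-4.2,0,0,0,0,0,-5.2,0,0,0,0,0,-5.72,0,0,0,0,0,-5.72,0,0,0])

```text
clock: 2.87
tcp_pos: [0.5363, -0.1025, 0.0328]
orientation: [-0.003, -0.014, 1.0, 0.001]
wrist_force: [-0.8, 0.4, -0.1]
finger_gap: 0.085
grip_force: 0.0
```

Call:
apply_moves(moves=[0,0,0,0,0,0,0,0,0,0,0,0,0,0,0,0,0,0,0,0,0,0,0,0,0,0,0,0,0,0,0,0,0,0,0,0,0,0,0,0,0,0,0,0,0,0,0,0,0,0,0,0,0,0,0,0,0,0,0,0,0,0,0,0,0,0,0,0,0,0,0,0], claw=0, newtons=40)

```text
clock: 3.87
tcp_pos: [0.5402, -0.1039, 0.0377]
orientation: [0.001, -0.014, 1.0, -0.0]
wrist_force: [-0.2, 0.0, 5.7]
finger_gap: 0.0229
grip_force: 39.1
```

Call:
apply_moves(moves=[0,0,0.2,0,0,0,0,0,0.6,0,0,0,0,0,1.2,0,0,0,0,0,2,0,0,0,0,0,2.8,0,0,0,0,0,3.2,0,0,0,0,0,3.2,0,0,0,0,0,3.2,0,0,0,0,0,3.2,0,0,0,0,0,3.2,0,0,0])

```text
clock: 4.7
tcp_pos: [0.5381, -0.1031, 0.1148]
orientation: [-0.001, -0.014, 1.0, 0.001]
wrist_force: [-0.5, 0.5, -3.0]
finger_gap: 0.0229
grip_force: 39.5
```

Run:
```python
from workcell import status, vision
from h import *
for i in range(6):
    s=status.get_state(); print(s["clock"],s["tcp_pos"].round(4),s["wrist_force"].round(2),s["ft_torque"].round(3),s["finger_gap"],s["grip_force"])
    c=vision.read_camera("wrist")
cv2.imwrite("pics/w2.png",c["image"])
```

```text
4.7 [ 0.5381 -0.1031  0.1148] [-0.46  0.47 -3.02] [ 0.024  0.022 -0.   ] 0.02285425391446366 39.455557465553284
4.75 [ 0.5382 -0.1031  0.1149] [-0.15 -0.25 -3.88] [-0.009 -0.068  0.012] 0.02266966797521091 39.45562183856964
4.8 [ 0.5383 -0.1032  0.115 ] [-0.49  0.04 -3.14] [-0.02   0.001 -0.007] 0.023008965652738383 39.45560395717621
4.85 [ 0.5385 -0.1033  0.1153] [ 0.74 -0.63 -4.32] [-0.033 -0.    -0.001] 0.023079565749372775 39.45570945739746
4.9 [ 0.5387 -0.1033  0.1155] [-0.29 -0.72 -3.29] [-0.026  0.034 -0.03 ] 0.022907878676750152 39.455639719963074
4.95 [ 0.5388 -0.1034  0.1157] [ 0.29 -0.55 -3.53] [-0.006  0.01  -0.012] 0.023151354755194246 39.45597589015961
```

The weight reads about 3.5 N (about 0.36 kg), and the arm's vertical stiffness is about 3 N/mm. I'll carry the rack to hover over the deck, 15 mm short of home on each axis.

Call:
apply_moves(moves=[-0.05,0.4,0,0,0,0,-0.15,1.2,0,0,0,0,-0.25,2.4,0,0,0,0,-0.4,3.8,0,0,0,0,-0.55,5.2,0,0,0,0.01,-0.7,6.6,0,0,0,0.01,-0.85,8,0,0,0,0.02,-1,9.4,0,0,0,0.02,-1.15,10.8,0,0,0,0.022,-1.25,12,0,0,0,0.022,-1.35,13,0,0,0,0.022,-1.42,13.6,0,0,0,0.022,-1.45,13.84,0,0,0,0.022,-1.45,13.84,0,0,0,0.022,-1.45,13.84,0,0,0,0.022,-1.45,13.84,0,0,0,0.022,-1.45,13.84,0,0,0,0.022,-1.45,13.84,0,0,0,0.022])

```text
clock: 6.5
tcp_pos: [0.5032, 0.2414, 0.1163]
orientation: [-0.0, -0.024, 1.0, -0.0]
wrist_force: [-0.5, 0.6, -3.8]
finger_gap: 0.023
grip_force: 39.8
```

Run:
```python
from workcell import status, vision
from h import *; import pickle
d={n:vision.read_camera(n) for n in("wrist","top","scene")}
s=status.get_state(); print(s["clock"],s["tcp_pos"].round(4),s["orientation"].round(4),s["wrist_force"].round(2))
pickle.dump((d,s),open("d2.pkl","wb")); cv2.imwrite("pics/w3.png",d["wrist"]["image"])
```

```text
6.65 [0.5032 0.2418 0.1164] [-0.     -0.0245  0.9997  0.    ] [-0.95  0.51 -3.7 ]
```

View pics/w3.png

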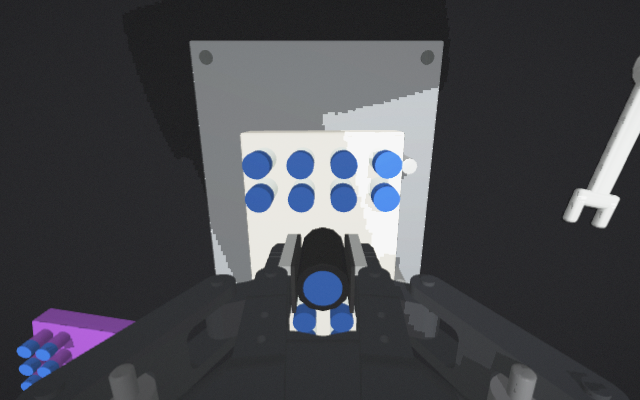

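The wrist view shows the deck's −x edge with corners at (190,41) and (442,41), and dowel_a's top at (409,166). The rack's −x corners are at (241,133) and (404,131), and all of it looks square.

Run:
```python
from h import *; import pickle
d,s=pickle.load(open("d2.pkl","rb")); c=d["wrist"]
def fit(pts,z): return p2w(c,pts,z)[:,:2]*1000
g=cv2.cvtColor(c["image"],cv2.COLOR_BGR2GRAY).astype(float)
# deck -x edge rows, subpixel, cols 200..430
def vedge(cols,r0,r1,sgn=1):
    o=[]
    for u in cols:
        dd=np.diff(cv2.GaussianBlur(g,(3,3),0)[r0:r1,u])*sgn; i=dd.argmax()
        if 0<i<len(dd)-1:
            a,b,e=dd[i-1],dd[i],dd[i+1]; o.append((u,r0+i+.5+.5*(a-e)/(a-2*b+e)))
    return np.array(o)
def hedge(rows,c0,c1,sgn=1):
    o=[]
    for v in rows:
        dd=np.diff(cv2.GaussianBlur(g,(3,3),0)[v,c0:c1])*sgn; i=dd.argmax()
        if 0<i<len(dd)-1:
            a,b,e=dd[i-1],dd[i],dd[i+1]; o.append((c0+i+.5+.5*(a-e)/(a-2*b+e),v))
    return np.array(o)
def line(P,ax,name):
    t,v=P[:,ax],P[:,1-ax]; k=np.polyfit(t,v,1); r=v-np.polyval(k,t); m=abs(r)<3*np.median(abs(r))+.01; k=np.polyfit(t[m],v[m],1)
    print(name,"slope deg",np.degrees(np.arctan(k[0])).round(2),"at mid",t.mean().round(1),np.polyval(k,t.mean()).round(2),"n",m.sum(),"rms",r[m].std().round(2)); return k
line(fit(vedge(range(230,430),34,48),.012),1,"deck -x edge: x(y)")
line(fit(hedge(range(60,90),430,450,-1),.012),0,"deck +y edge: y(x)")
line(fit(hedge(range(60,190),185,215,1),.012),0,"deck -y edge: y(x)")
zt=s["tcp_pos"][2]-.0377+.02
line(fit(vedge(range(250,320),124,140),zt),1,"rack -x edge")
print("dowel a top",fit([[409.3,166]],.038), "rack corners",fit([[241,133],[404,131]],zt).round(1))
c=d["top"]; g=None
im=c["image"]; b=cv2.resize(im[170:275,205:305],None,fx=5.7,fy=5.7,interpolation=cv2.INTER_CUBIC)
w=cv2.resize(d["wrist"]["image"][100:200,370:470],None,fx=2,fy=2,interpolation=cv2.INTER_CUBIC)
o=np.zeros((600,800,3),np.uint8); o[:b.shape[0],:b.shape[1]]=b; o[:200,600:800]=w; cv2.imwrite("pics/z2.png",o)
d0=pickle.load(open("d0.pkl","rb"))["top"]
m=cv2.inRange(cv2.GaussianBlur(d0["image"],(3,3),0),(80,65,50),(145,118,105)); m[:190]=0;m[245:]=0;m[:,:230]=0;m[:,265:]=0
ct=max(cv2.findContours(m,cv2.RETR_EXTERNAL,cv2.CHAIN_APPROX_NONE)[0],key=cv2.contourArea)
r=cv2.minAreaRect((p2w(d0,ct.reshape(-1,2),.012)[:,:2]*1000).astype(np.float32)); print("mark",r)
print("top-cam pins",(p2w(d0,[[230,202.2],[230.2,232.7],[249,195.5]],.038)*1000).round(1).tolist())
```

```text
deck -x edge: x(y) slope deg -2.77 at mid 241.3 381.37 n 200 rms 0.01
deck +y edge: y(x) slope deg 2.7 at mid 400.8 326.48 n 30 rms 0.08
deck -y edge: y(x) slope deg 2.79 at mid 447.7 140.62 n 120 rms 0.06
rack -x edge slope deg -3.22 at mid 219.7 443.04 n 70 rms 0.06
dowel a top [[467.57472693 304.31086065]] rack corners [[445.4 197.6]
 [440.4 280.5]]
mark ((517.8031005859375, 262.5317687988281), (124.72409057617188, 89.18717956542969), 2.358919858932495)
top-cam pins [[563.7, 305.9, 38.0], [464.2, 302.5, 38.0], [585.7, 244.5, 38.0]]
```

View pics/z2.png

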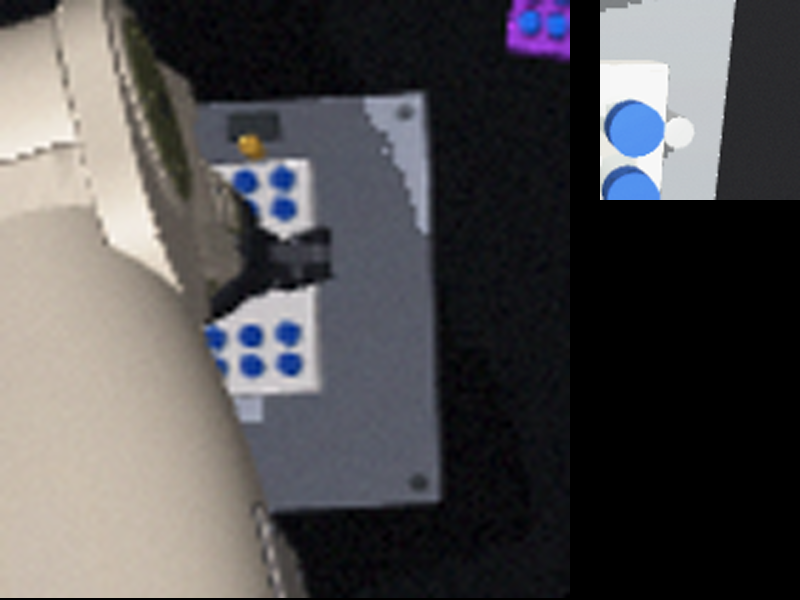

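The wrist camera agrees with itself: the deck yaw is 2.77°, the seat is at about (0.520,0.258), and the rack centre is at about (0.5055,0.242), about 15 mm short on each axis. Next I'll descend to just above the deck.

Call:
apply_moves(moves=[0,0,-0.3,0,0,-0.008,0,0,-0.8,0,0,-0.008,0,0,-1.4,0,0,-0.008,0,0,-1.9,0,0,-0.008,0,0,-2.2,0,0,-0.008,0,0,-2.36,0,0,-0.008,0,0,-2.36,0,0,-0.008,0,0,-2.36,0,0,-0.008,0,0,-2.36,0,0,-0.008,0,0,-2.36,0,0,-0.008])

```text
clock: 7.48
tcp_pos: [0.5037, 0.2427, 0.0582]
orientation: [0.001, -0.021, 1.0, 0.0]
wrist_force: [-0.2, 0.0, -2.7]
finger_gap: 0.023
grip_force: 39.9
```

Call:
apply_moves(moves=[0,0,-0.03,0,0,0,0,0,-0.06,0,0,0,0,0,-0.09,0,0,0,0,0,-0.12,0,0,0,0,0,-0.15,0,0,0,0,0,-0.18,0,0,0,0,0,-0.21,0,0,0,0,0,-0.23,0,0,0,0,0,-0.23,0,0,0,0,0,-0.23,0,0,0,0,0,-0.23,0,0,0,0,0,-0.23,0,0,0])

```text
clock: 8.48
tcp_pos: [0.503, 0.2425, 0.0516]
orientation: [0.0, -0.021, 1.0, 0.0]
wrist_force: [-0.1, 0.2, -3.7]
finger_gap: 0.0233
grip_force: 39.9
```

Call:
apply_moves(moves=[0,0,-0.01,0,0,0,0,0,-0.02,0,0,0,0,0,-0.03,0,0,0,0,0,-0.04,0,0,0,0,0,-0.05,0,0,0,0,0,-0.06,0,0,0,0,0,-0.07,0,0,0,0,0,-0.08,0,0,0,0,0,-0.08,0,0,0,0,0,-0.08,0,0,0,0,0,-0.08,0,0,0])

```text
clock: 9.4
tcp_pos: [0.503, 0.2425, 0.0497]
orientation: [0.0, -0.021, 1.0, 0.0]
wrist_force: [-0.7, -0.3, -1.6]
finger_gap: 0.0229
grip_force: 40.1
```

```bash
cat > avg.py <<'E'
from workcell import status, vision
import numpy as np
F=[];T=[]
for i in range(4):
    s=status.get_state(); F.append(s["wrist_force"]);T.append(s["ft_torque"]); vision.read_camera("wrist")
s=status.get_state()
a=np.radians(2.77);R=np.array([[np.cos(a),np.sin(a)],[-np.sin(a),np.cos(a)]])
F=np.mean(F,0)
print(s["clock"],"tcp",s["tcp_pos"].round(5),"F deck-axes",(R@F[:2]).round(2),F[2].round(2),"T",np.mean(T,0).round(3),"tool yaw-180",round(float(np.degrees(2*np.arctan2(s["orientation"][2],s["orientation"][1]))-180),2),"grip",round(s["grip_force"],1),
 "pos deck-axes mm",(R@(s["tcp_pos"][:2]-[.5204,.2582])*1000).round(2))
E
python3 avg.py
```

```text
9.6 tcp [0.50299 0.24253 0.04969] F deck-axes [-0.76  0.11] -1.66 T [-0.037  0.091 -0.015] tool yaw-180 2.42 grip 40.1 pos deck-axes mm [-18.15 -14.81]
```

Call:
apply_moves(moves=[0,0,-0.01,0,0,0,0,0,-0.02,0,0,0,0,0,-0.02,0,0,0,0,0,-0.02,0,0,0,0,0,-0.02,0,0,0,0,0,-0.02,0,0,0], claw=0, newtons=20)

```text
clock: 10.1
tcp_pos: [0.503, 0.2425, 0.0496]
orientation: [0.0, -0.021, 1.0, 0.0]
wrist_force: [-2.8, -0.8, 5.6]
finger_gap: 0.0228
grip_force: 40.5
```

```bash
python3 avg.py
```

```text
10.3 tcp [0.50303 0.24254 0.04968] F deck-axes [-3.12 -0.9 ] 5.48 T [-0.235  0.536 -0.001] tool yaw-180 2.42 grip 40.5 pos deck-axes mm [-18.11 -14.8 ]
```

Call:
apply_moves(moves=[0,0,0.01,0,0,0,0,0,0.01,0,0,0,0,0,0.01,0,0,0,0,0,0.01,0,0,0], claw=31, newtons=20)

```text
clock: 10.63
tcp_pos: [0.5032, 0.2426, 0.0492]
orientation: [0.0, -0.021, 1.0, 0.0]
wrist_force: [0.6, 0.4, -0.6]
finger_gap: 0.0265
grip_force: 0.0
```

Call:
apply_moves(moves=[0,0,0,0,0,0,0,0,0,0,0,0,0,0,0,0,0,0,0,0,0,0,0,0,0,0,0,0,0,0,0,0,0,0,0,0], claw=0, newtons=20)

```text
clock: 11.13
tcp_pos: [0.5032, 0.2425, 0.0493]
orientation: [0.0, -0.021, 1.0, 0.0]
wrist_force: [1.8, 0.3, -0.1]
finger_gap: 0.0232
grip_force: 19.6
```

```bash
python3 avg.py
```

```text
11.3333 tcp [0.50305 0.24253 0.04932] F deck-axes [1.72 0.49] -0.76 T [ 0.084 -0.216  0.004] tool yaw-180 2.42 grip 19.6 pos deck-axes mm [-18.08 -14.81]
```

Call:
apply_moves(moves=[-0.002,0.04,0,0,0,0,-0.004,0.08,0,0,0,0,-0.006,0.12,0,0,0,0,-0.008,0.16,0,0,0,0,-0.01,0.2,0,0,0,0,-0.012,0.24,0,0,0,0,-0.014,0.28,0,0,0,0,-0.016,0.32,0,0,0,0,-0.018,0.36,0,0,0,0,-0.019,0.38,0,0,0,0,-0.02,0.4,0,0,0,0,-0.021,0.42,0,0,0,0])

```text
clock: 12.33
tcp_pos: [0.5024, 0.253, 0.0493]
orientation: [-0.0, -0.021, 1.0, 0.0]
wrist_force: [-0.9, -1.1, 0.3]
finger_gap: 0.0233
grip_force: 19.8
```

```bash
python3 avg.py
```

```text
12.5333 tcp [0.50241 0.25317 0.0493 ] F deck-axes [-0.09 -0.97] 0.25 T [-0.267 -0.024 -0.022] tool yaw-180 2.43 grip 19.7 pos deck-axes mm [-18.21  -4.15]
```

Call:
apply_moves(moves=[0,0.01,0,0,0,0,0,0.02,0,0,0,0,0,0.03,0,0,0,0,0,0.04,0,0,0,0,0,0.05,0,0,0,0,0,0.06,0,0,0,0,0,0.07,0,0,0,0,0,0.08,0,0,0,0,0,0.09,0,0,0,0,0,0.1,0,0,0,0,0,0.11,0,0,0,0,0,0.12,0,0,0,0])

```text
clock: 13.53
tcp_pos: [0.5024, 0.256, 0.0493]
orientation: [-0.0, -0.021, 1.0, 0.0]
wrist_force: [0.4, -2.3, -0.5]
finger_gap: 0.0233
grip_force: 19.8
```

```bash
python3 avg.py
python3 - <<'E'
import cv2; from workcell import vision
c=vision.read_camera("wrist")["image"]; cv2.imwrite("pics/w4.png",cv2.resize(c[60:310,200:470],None,fx=2.2,fy=2.2,interpolation=cv2.INTER_CUBIC))
E
```

```text
13.7333 tcp [0.50241 0.25606 0.0493 ] F deck-axes [ 0.29 -1.15] 0.15 T [-0.306 -0.011 -0.02 ] tool yaw-180 2.42 grip 19.7 pos deck-axes mm [-18.07  -1.27]
```

View pics/w4.png

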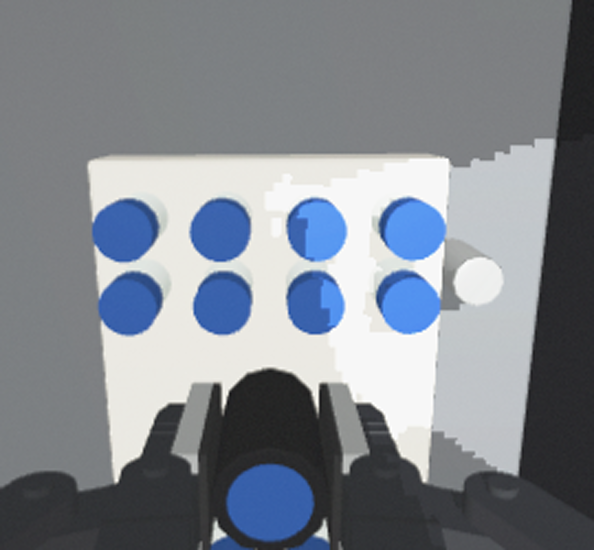

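The crop shows dowel_a's top at (478,281), just off the rack's edge at x≈442, so only a few millimetres remain. I'll creep in.

Call:
apply_moves(moves=[0,0.008,0,0,0,0,0,0.016,0,0,0,0,0,0.024,0,0,0,0,0,0.032,0,0,0,0,0,0.04,0,0,0,0,0,0.048,0,0,0,0,0,0.056,0,0,0,0,0,0.056,0,0,0,0])

```text
clock: 14.45
tcp_pos: [0.5025, 0.257, 0.0493]
orientation: [0.0, -0.021, 1.0, -0.0]
wrist_force: [-0.4, -4.2, 1.0]
finger_gap: 0.0236
grip_force: 19.9
```

```bash
python3 avg.py
```

```text
14.65 tcp [0.50248 0.25696 0.04932] F deck-axes [-0.32 -4.86] 0.99 T [-0.923 -0.055  0.055] tool yaw-180 2.4 grip 19.9 pos deck-axes mm [-17.96  -0.37]
```

Call:
apply_moves(moves=[0,0.004,0,0,0,0,0,0.008,0,0,0,0,0,0.008,0,0,0,0,0,0.008,0,0,0,0])

```text
clock: 14.98
tcp_pos: [0.5025, 0.257, 0.0494]
orientation: [0.0, -0.021, 1.0, -0.001]
wrist_force: [1.2, -5.1, 1.5]
finger_gap: 0.0236
grip_force: 19.9
```

```bash
python3 avg.py
```

```text
15.1833 tcp [0.50249 0.25699 0.04935] F deck-axes [ 0.15 -5.55] 1.62 T [-1.127 -0.072  0.047] tool yaw-180 2.39 grip 19.9 pos deck-axes mm [-17.95  -0.34]
```

Now in contact with the dowels at about 4 N total. Next I'll slide along them toward the stop.

Call:
apply_moves(moves=[0.02,0.001,0,0,0,0,0.04,0.002,0,0,0,0,0.06,0.003,0,0,0,0,0.08,0.004,0,0,0,0,0.1,0.005,0,0,0,0,0.12,0.006,0,0,0,0,0.14,0.007,0,0,0,0,0.16,0.008,0,0,0,0,0.18,0.009,0,0,0,0,0.2,0.01,0,0,0,0,0.22,0.011,0,0,0,0,0.24,0.012,0,0,0,0,0.26,0.013,0,0,0,0,0.28,0.014,0,0,0,0,0.3,0.015,0,0,0,0,0.32,0.015,0,0,0,0,0.34,0.016,0,0,0,0,0.36,0.017,0,0,0,0,0.38,0.018,0,0,0,0,0.4,0.019,0,0,0,0])

```text
clock: 16.85
tcp_pos: [0.5108, 0.2573, 0.0493]
orientation: [-0.001, -0.021, 1.0, -0.001]
wrist_force: [-4.1, -6.8, 4.9]
finger_gap: 0.023
grip_force: 20.3
```

```bash
python3 avg.py
```

```text
17.05 tcp [0.51093 0.25732 0.04931] F deck-axes [-4.3  -6.16] 4.68 T [-1.167  0.73   0.024] tool yaw-180 2.41 grip 20.3 pos deck-axes mm [-9.5  -0.42]
```

Fz rose to 4.7 N, so the arm is pressing down and adding friction. I'll raise the command slightly to unload it.

Call:
apply_moves(moves=[0,0,0.006,0,0,0,0,0,0.012,0,0,0,0,0,0.016,0,0,0,0,0,0.016,0,0,0])

```text
clock: 17.38
tcp_pos: [0.511, 0.2573, 0.0494]
orientation: [-0.001, -0.021, 1.0, -0.001]
wrist_force: [-2.7, -5.9, 2.2]
finger_gap: 0.0232
grip_force: 20.0
```

```bash
python3 avg.py
python3 - <<'E'
import cv2; from workcell import vision
c=vision.read_camera("top")["image"]; cv2.imwrite("pics/t5.png",cv2.resize(c[175:265,215:295],None,fx=6,fy=6,interpolation=cv2.INTER_CUBIC))
E
```

```text
17.5833 tcp [0.5109  0.25734 0.04931] F deck-axes [-2.99 -5.88] 2.26 T [-1.065  0.5    0.021] tool yaw-180 2.41 grip 20.0 pos deck-axes mm [-9.53 -0.4 ]
```

View pics/t5.png

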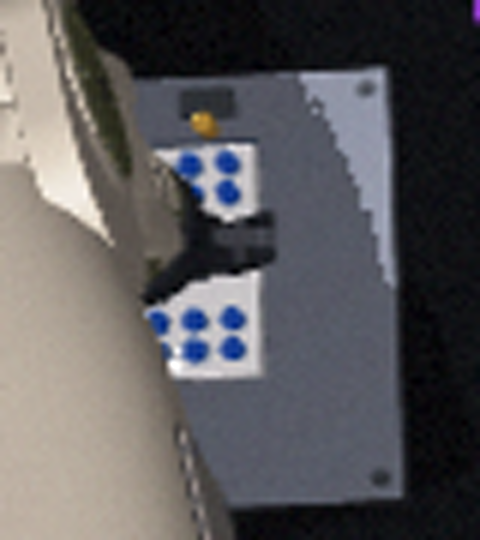

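The crop shows the brass stop at about (203,125) and the rack's +x edge at row 146, so about 5 mm of gap remains. I'll unload more, then continue.

Call:
apply_moves(moves=[0,0,0.008,0,0,0,0,0,0.016,0,0,0,0,0,0.022,0,0,0,0.01,0,0.022,0,0,0,0.02,0.001,0.022,0,0,0,0.03,0.001,0.022,0,0,0,0.04,0.002,0.022,0,0,0,0.05,0.002,0.022,0,0,0,0.06,0.003,0.022,0,0,0])

```text
clock: 18.38
tcp_pos: [0.5124, 0.2575, 0.0494]
orientation: [-0.002, -0.021, 1.0, -0.001]
wrist_force: [-2.6, -4.9, -0.8]
finger_gap: 0.0235
grip_force: 19.8
```

```bash
python3 avg.py
```

```text
18.5833 tcp [0.51248 0.25747 0.04942] F deck-axes [-2.31 -5.08] -0.77 T [-1.027  0.273  0.004] tool yaw-180 2.41 grip 19.8 pos deck-axes mm [-7.95 -0.34]
```

Call:
apply_moves(moves=[0.01,0,0,0,0,0,0.02,0.001,0,0,0,0,0.03,0.001,0,0,0,0,0.04,0.002,0,0,0,0,0.05,0.002,0,0,0,0,0.06,0.003,0.002,0,0,0,0.07,0.003,0.002,0,0,0,0.08,0.004,0.004,0,0,0,0.09,0.004,0.004,0,0,0,0.1,0.005,0.004,0,0,0])

```text
clock: 19.42
tcp_pos: [0.5149, 0.2576, 0.0494]
orientation: [-0.002, -0.021, 1.0, -0.001]
wrist_force: [-1.0, -4.3, -0.7]
finger_gap: 0.0234
grip_force: 19.8
```

```bash
python3 avg.py
```

```text
19.6167 tcp [0.51502 0.25755 0.04943] F deck-axes [-1.43 -4.96] -1.25 T [-1.     0.222  0.014] tool yaw-180 2.4 grip 19.8 pos deck-axes mm [-5.4  -0.39]
```

Call:
apply_moves(moves=[0.006,0,0,0,0,0,0.012,0.001,0,0,0,0,0.018,0.001,0,0,0,0,0.024,0.001,0,0,0,0,0.03,0.002,0,0,0,0,0.036,0.002,0,0,0,0,0.042,0.002,0,0,0,0,0.048,0.002,0,0,0,0,0.054,0.003,0,0,0,0])

```text
clock: 20.37
tcp_pos: [0.5163, 0.2576, 0.0495]
orientation: [-0.002, -0.021, 1.0, -0.001]
wrist_force: [-2.2, -4.8, -1.2]
finger_gap: 0.0236
grip_force: 19.8
```

```bash
python3 avg.py
```

```text
20.5667 tcp [0.51633 0.25766 0.04945] F deck-axes [-1.74 -4.9 ] -1.23 T [-1.015  0.269  0.016] tool yaw-180 2.41 grip 19.8 pos deck-axes mm [-4.09 -0.34]
```

Call:
apply_moves(moves=[0.005,0,0,0,0,0,0.01,0.001,0,0,0,0,0.015,0.001,0,0,0,0,0.02,0.001,0,0,0,0,0.025,0.001,0,0,0,0,0.03,0.001,0,0,0,0,0.035,0.002,0,0,0,0,0.04,0.002,0,0,0,0,0.045,0.002,0,0,0,0])

```text
clock: 21.32
tcp_pos: [0.5171, 0.2577, 0.0494]
orientation: [-0.002, -0.021, 1.0, -0.001]
wrist_force: [-2.0, -5.2, -0.2]
finger_gap: 0.0235
grip_force: 19.8
```

```bash
python3 avg.py
```

```text
21.5167 tcp [0.51713 0.25766 0.04944] F deck-axes [-2.51 -5.1 ] -0.24 T [-0.987  0.411  0.013] tool yaw-180 2.41 grip 19.8 pos deck-axes mm [-3.29 -0.38]
```

Call:
apply_moves(moves=[0.004,0,0,0,0,0,0.008,0,0.002,0,0,0,0.012,0.001,0.004,0,0,0,0.012,0.001,0.004,0,0,0])

```text
clock: 21.85
tcp_pos: [0.5171, 0.2577, 0.0494]
orientation: [-0.002, -0.021, 1.0, -0.001]
wrist_force: [-2.4, -5.7, -0.3]
finger_gap: 0.0236
grip_force: 19.8
```

```bash
python3 avg.py
```

```text
22.05 tcp [0.51716 0.25768 0.04947] F deck-axes [-2.9  -5.31] -0.48 T [-0.991  0.504  0.004] tool yaw-180 2.41 grip 19.8 pos deck-axes mm [-3.26 -0.36]
```

Both the dowels and the stop are now in contact. I'll raise both forces gradually.

Call:
apply_moves(moves=[0.004,0.004,0,0,0,0,0.008,0.008,0,0,0,0,0.012,0.012,0,0,0,0,0.016,0.016,0,0,0,0,0.02,0.016,0,0,0,0,0.024,0.017,0,0,0,0,0.024,0.017,0,0,0,0])

```text
clock: 22.63
tcp_pos: [0.5172, 0.2577, 0.0495]
orientation: [-0.003, -0.021, 1.0, -0.001]
wrist_force: [-4.1, -7.0, 1.3]
finger_gap: 0.0233
grip_force: 20.1
```

```bash
python3 avg.py
```

```text
22.8333 tcp [0.51718 0.2577  0.04947] F deck-axes [-4.82 -6.3 ] 1.35 T [-1.225  0.746  0.012] tool yaw-180 2.41 grip 20.1 pos deck-axes mm [-3.24 -0.34]
```

Call:
apply_moves(moves=[0.004,0.006,0.003,0,0,0,0.008,0.012,0.006,0,0,0,0.01,0.018,0.009,0,0,0,0.01,0.024,0.01,0,0,0,0.01,0.03,0.01,0,0,0,0.01,0.03,0.01,0,0,0])

```text
clock: 23.33
tcp_pos: [0.5172, 0.2578, 0.0496]
orientation: [-0.003, -0.021, 1.0, -0.002]
wrist_force: [-4.4, -8.0, 1.2]
finger_gap: 0.0233
grip_force: 20.1
```

```bash
python3 avg.py
```

```text
23.5333 tcp [0.51717 0.25779 0.04953] F deck-axes [-5.17 -7.93] 1.44 T [-1.671  0.785  0.014] tool yaw-180 2.39 grip 20.1 pos deck-axes mm [-3.25 -0.25]
```

Call:
apply_moves(moves=[0.003,0.006,0.003,0,0,0,0.006,0.012,0.006,0,0,0,0.008,0.018,0.009,0,0,0,0.008,0.024,0.01,0,0,0,0.008,0.032,0.01,0,0,0,0.008,0.032,0.01,0,0,0])

```text
clock: 24.03
tcp_pos: [0.5172, 0.2579, 0.0496]
orientation: [-0.003, -0.021, 1.0, -0.002]
wrist_force: [-5.2, -10.6, 2.4]
finger_gap: 0.0232
grip_force: 20.1
```

```bash
python3 avg.py
```

```text
24.2333 tcp [0.51718 0.25788 0.04962] F deck-axes [ -5.55 -10.14] 1.95 T [-2.099  0.821  0.025] tool yaw-180 2.36 grip 20.1 pos deck-axes mm [-3.23 -0.16]
```

Call:
apply_moves(moves=[0.004,0.004,0.004,0,0,0,0.008,0.008,0.008,0,0,0,0.012,0.01,0.01,0,0,0,0.012,0.01,0.01,0,0,0,0.012,0.01,0.01,0,0,0,0.012,0.01,0.01,0,0,0,0.012,0.01,0.01,0,0,0])

```text
clock: 24.82
tcp_pos: [0.5172, 0.2579, 0.0497]
orientation: [-0.003, -0.021, 1.0, -0.003]
wrist_force: [-4.7, -11.3, 1.0]
finger_gap: 0.0232
grip_force: 20.1
```

```bash
python3 avg.py
python3 - <<'E'
import cv2; from workcell import vision
a=vision.read_camera("wrist")["image"]; 
cv2.imwrite("pics/w6.png",cv2.resize(a[60:310,200:470],None,fx=2.2,fy=2.2,interpolation=cv2.INTER_CUBIC))
E
```

```text
25.0167 tcp [0.51718 0.25793 0.04967] F deck-axes [ -5.54 -10.67] 0.93 T [-2.182  0.86   0.026] tool yaw-180 2.36 grip 20.1 pos deck-axes mm [-3.23 -0.12]
```

View pics/w6.png

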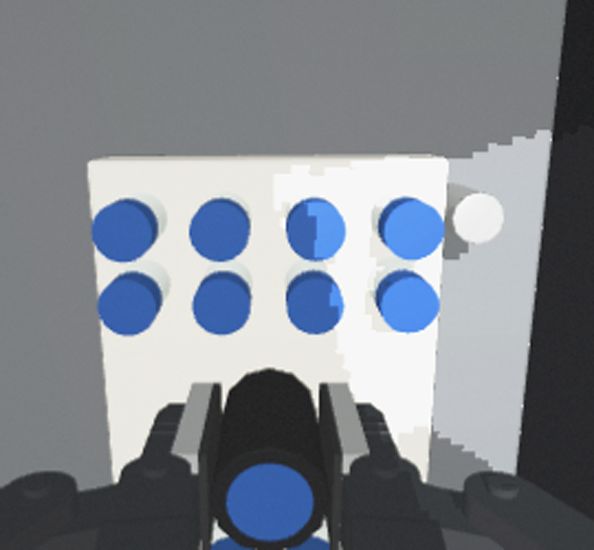

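The crop shows dowel_a's top at (478,217), 59 crop px past the rack's −x edge at row 158. That is about 14 mm, which matches the 13.5 mm expected at home. I'll add a touch more x and hold.

Call:
apply_moves(moves=[0.004,0,0,0,0,0,0.008,0.001,0,0,0,0,0.012,0.002,0,0,0,0,0.016,0.003,0,0,0,0,0.016,0.003,0,0,0,0,0.016,0.003,0,0,0,0,0.016,0.003,0,0,0,0,0.016,0.003,0,0,0,0,0.016,0.003,0,0,0,0])

```text
clock: 25.82
tcp_pos: [0.5172, 0.2579, 0.0497]
orientation: [-0.004, -0.021, 1.0, -0.003]
wrist_force: [-7.1, -11.4, 1.0]
finger_gap: 0.0234
grip_force: 20.2
```

```bash
python3 avg.py
```

```text
26.0167 tcp [0.51721 0.25794 0.0497 ] F deck-axes [ -6.8 -10.6] 1.67 T [-2.228  1.013  0.036] tool yaw-180 2.36 grip 20.2 pos deck-axes mm [-3.2  -0.11]
```

Pressed: about 10.6 N in y (about 5 N per dowel) and 6.8 N in x, including friction. Now I'll unload most of it before releasing.

Call:
apply_moves(moves=[-0.01,-0.015,0,0,0,0,-0.02,-0.03,0,0,0,0,-0.03,-0.045,0,0,0,0,-0.04,-0.06,0,0,0,0,-0.05,-0.075,0,0,0,0,-0.055,-0.09,0,0,0,0,-0.055,-0.09,0,0,0,0,-0.055,-0.09,0,0,0,0])

```text
clock: 26.68
tcp_pos: [0.5174, 0.2577, 0.0499]
orientation: [-0.002, -0.021, 1.0, -0.001]
wrist_force: [-2.9, -4.2, -3.7]
finger_gap: 0.0237
grip_force: 19.8
```

```bash
python3 avg.py
```

```text
26.8833 tcp [0.51742 0.25771 0.04989] F deck-axes [-3.22 -4.51] -3.35 T [-1.075  0.625 -0.026] tool yaw-180 2.41 grip 19.8 pos deck-axes mm [-3.   -0.34]
```

Call:
apply_moves(moves=[0,0,-0.006,0,0,0,0,0,-0.012,0,0,0,0,0,-0.018,0,0,0,0,0,-0.022,0,0,0,0,0,-0.022,0,0,0])

```text
clock: 27.3
tcp_pos: [0.5174, 0.2577, 0.0498]
orientation: [-0.002, -0.021, 1.0, -0.001]
wrist_force: [-4.4, -5.3, -0.4]
finger_gap: 0.0234
grip_force: 20.1
```

```bash
python3 avg.py
```

```text
27.5 tcp [0.51738 0.25774 0.04975] F deck-axes [-4.59 -5.4 ] -0.39 T [-1.107  0.812  0.003] tool yaw-180 2.42 grip 20.1 pos deck-axes mm [-3.04 -0.31]
```

Call:
apply_moves(moves=[-0.01,-0.01,0,0,0,0,-0.02,-0.02,0,0,0,0,-0.02,-0.02,0,0,0,0])

```text
clock: 27.75
tcp_pos: [0.5174, 0.2577, 0.0498]
orientation: [-0.002, -0.021, 1.0, -0.0]
wrist_force: [-3.4, -4.1, -2.9]
finger_gap: 0.0236
grip_force: 19.9
```

Call:
apply_moves(moves=[0,0,0,0,0,0,0,0,0,0,0,0,0,0,0,0,0,0,0,0,0,0,0,0,0,0,0,0,0,0,0,0,0,0,0,0], claw=48)

```text
clock: 28.25
tcp_pos: [0.5195, 0.2583, 0.051]
orientation: [0.0, -0.021, 1.0, 0.0]
wrist_force: [0.3, 0.6, 1.0]
finger_gap: 0.0414
grip_force: 0.0
```

```bash
python3 avg.py
python3 - <<'E'
from workcell import status
print(status.get_state()["finger_gap"])
E
```

```text
28.45 tcp [0.51917 0.25804 0.05075] F deck-axes [0.15 0.12] 0.13 T [-0.01   0.024  0.002] tool yaw-180 2.42 grip 0.0 pos deck-axes mm [-1.24 -0.1 ]
0.0407994428809285
```

Released. I'll retreat upward and inspect.

Call:
apply_moves(moves=[0,0,0.3,0,0,0,0,0,0.9,0,0,0,0,0,1.8,0,0,0,0,0,2.8,0,0,0,0,0,3.8,0,0,0,0,0,4.6,0,0,0,0,0,5,0,0,0,0,0,5,0,0,0,0,0,5,0,0,0,0,0,5,0,0,0])

```text
clock: 29.28
tcp_pos: [0.5183, 0.2577, 0.1743]
orientation: [-0.001, -0.021, 1.0, -0.0]
wrist_force: [0.2, -1.0, -0.2]
finger_gap: 0.0406
grip_force: 0.0
```

Run:
```python
from workcell import status, vision
from h import *; import pickle
c=vision.read_camera("wrist"); pickle.dump(c,open("w7.pkl","wb")); cv2.imwrite("pics/w7.png",c["image"])
s=status.get_state(); print(s["clock"],s["tcp_pos"],s["wrist_force"])
```

```text
29.3333 [0.51813803 0.25764052 0.17397775] [-0.71171421  0.196994    0.04592215]
```

View pics/w7.png

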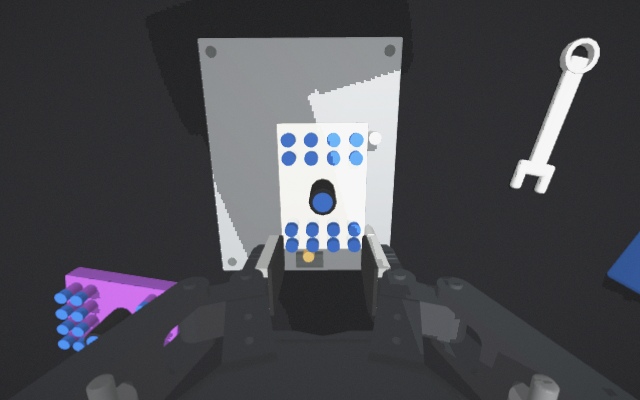

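The wrist view shows the rack beside dowel_a at (375,139), against the stop at (308,257), with its edges parallel to the deck. I'll quantify that.

Run:
```python
from h import *; import pickle
c=pickle.load(open("w7.pkl","rb")); g=cv2.GaussianBlur(cv2.cvtColor(c["image"],cv2.COLOR_BGR2GRAY).astype(np.float32),(3,3),0)
def edge(rng,lo,hi,vert,sgn):
    o=[]
    for k in rng:
        p=g[lo:hi,k] if vert else g[k,lo:hi]; d=np.diff(p)*sgn; i=d.argmax()
        if 0<i<len(d)-1:
            a,b,e=d[i-1:i+2]; q=lo+i+.5+.5*(a-e)/(a-2*b+e); o.append((k,q) if vert else (q,k))
    return np.array(o)
def line(px,z,alongy,n):
    P=p2w(c,px,z)[:,:2]*1000; t,v=(P[:,1],P[:,0]) if alongy else (P[:,0],P[:,1])
    k=np.polyfit(t,v,1)
    for _ in range(3):
        r=v-np.polyval(k,t); m=abs(r)<2.5*np.median(abs(r))+.01; k=np.polyfit(t[m],v[m],1)
    print(n,"deg",round(float(np.degrees(np.arctan(k[0]))),2),"rms",(v-np.polyval(k,t))[m].std().round(2)); return k
dx=line(edge(range(215,390),30,46,1,1),.012,1,"deck -x"); dyp=line(edge(range(75,125),385,408,0,-1),.012,0,"deck +y"); dym=line(edge(range(60,180),195,222,0,1),.012,0,"deck -y")
rx=line(edge(range(284,330),116,132,1,1),.032,1,"rack -x"); rym=line(edge(range(165,215),272,288,0,1),.032,0,"rack -y"); ryp=line(edge(range(170,215),360,372,0,-1),.032,0,"rack +y")
th=np.radians(2.77); ex=np.array([np.cos(th),np.sin(th)]); ey=np.array([-ex[1],ex[0]])
X=480.
yc=(np.polyval(dyp,X)+np.polyval(dym,X))/2; xe=np.polyval(dx,yc)
dc=np.array([xe,yc+(xe-X)*np.tan(th)])+120*ex; seat=dc+20*ex+20*ey
yr=(np.polyval(ryp,X)+np.polyval(rym,X))/2; xr=np.polyval(rx,yr)
rc=np.array([xr,yr+(xr-X)*np.tan(th)])+63.5*ex
print("deck w",(np.polyval(dyp,X)-np.polyval(dym,X)),"rack w",np.polyval(ryp,X)-np.polyval(rym,X))
print("rack-seat deck axes",((rc-seat)@ex).round(2),((rc-seat)@ey).round(2))
for n,off,px in(("a",(-50,48.5),(375,139)),("stop",(69.5,-15),(308.5,257))):
    P=seat+off[0]*ex+off[1]*ey; w=p2w(c,[px],.038)[0,:2]*1000; print(n,"pred px",w2p(c,[[*P/1000,.038]]).round(1),"rack->pin deck axes",((w-rc)@ex).round(2),((w-rc)@ey).round(2),"want",off)
```

```text
deck -x deg -2.81 rms 0.08
deck +y deg 2.86 rms 0.09
deck -y deg 2.8 rms 0.09
rack -x deg -2.58 rms 0.01
rack -y deg 2.73 rms 0.12
rack +y deg 2.73 rms 0.24
deck w 188.44208319025466 rack w 84.42566052804398
rack-seat deck axes -0.79 -0.14
a pred px [[375.2 138.6]] rack->pin deck axes -48.84 48.47 want (-50, 48.5)
stop pred px [[308.2 257.5]] rack->pin deck axes 69.71 -14.58 want (69.5, -15)
```

The rack sits on the seat within camera error: under 1 mm in x, 0.1 mm in y, and about 0.1° in yaw. The gripper is clear of it, so I'm handing in.

```bash
python3 -c "
from workcell import job
print(job.hand_in())"
```

```text
the job is handed in; nothing more can be done
None
```

The blue rack is home on the deck against both dowels and the end stop, released and handed in at about 29 s. I pressed it with roughly 5 N per pin (wrist-force estimate, friction uncertain); the last image put it within 1 mm and about 0.2° of the seat.

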